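# Light-box inspection of a turned bushing

### The job

Take the flanged steel bushing from the table and stand it upright, flange down, centred on top of the slim inspection post and let go of it. Then lift the light box's sprung lid by its tab until the small nib on the lid's edge is level with the tip of the index needle, and finish while still holding the lid there, so that the light falls on the bushing. Leave the needle's setting, the other turned parts and the screwdriver as they are.

Things in the scene. Friction and masses are not known exactly. Their poses are not given: they have to be found in the camera images.
- bushing: The flanged bushing: a solid bare steel turned part standing upright on the table, 50 mm tall: a round flange 42 mm in diameter and 8 mm thick at the foot, and above it a plain round body 30 mm in diameter. About 0.22 kg. Origin at the centre of its underside, z along its axis, up.
- post_top (a point): Centre of the top face of the fixed inspection post, 70 mm above the table. The top is a flat disc 28 mm in diameter and 8 mm thick on a 16 mm stem; its round foot is 64 mm in diameter and 10 mm thick.
- lightbox: The fixed light box: a grey casing 160 mm (its x) by 170 mm (its y), 100 mm high. Origin at the centre of its underside, z up. The lid is hinged along the rim at its +y side; the lift tab sticks out over its -y side, where the post stands 200 to 230 mm from the origin. At the +x end an aluminium quadrant bar (108 mm radius about the hinge, rising 95 mm above the casing) with the index needle.
- lid_hinge (a point): Point on the hinge axis of the lid, at the middle of its length, 100 mm above the table. The hinge axis runs along the light box's x.
- lid (a joint): Opening angle of the lid in rad: 0 shut, growing as the tab side rises; stop at 1.2. The lid (0.3 kg) has a spring that pulls it shut from any angle: with its weight, lifting at the tab takes about 3.5 N shut and 5 N at 0.7 rad, and the lid falls shut if let go.
- lid_tab (a point): Middle of the free part of the lift tab on the lid, 196 mm from the hinge axis. The tab is a black plastic tongue 18 mm wide (along the light box's x), 12 mm thick, sticking out 50 mm beyond the lid edge, free above, below and at both sides; shut, its middle is 100 mm above the table. Its frame turns with the lid: parallel to the light box's axes when shut.
- lid_nib (a point): Inner end of the steel nib, 5 mm thick, that sticks out of the lid's edge at the quadrant end; 130 mm from the hinge axis. It moves with the lid.
- index (a joint): Angle of the index needle in rad, in the same sense as the lid's angle: the lid is at the mark when both angles are equal. Set differently each time, 0.35 to 0.7. It stays where it is by friction and must not be moved.
- index_tip (a point): Just past the tip of the index needle, 130 mm from the hinge axis: where the inner end of the nib comes when the lid is at the mark. The needle is a dark steel pointer 6 mm wide with a round black hub on the hinge axis, in front of the quadrant.
- sleeve: A plain steel tube standing on the table, 32 mm in diameter, 58 mm tall, no flange; not to be moved. Origin at the centre of its underside.
- collar: A low steel ring lying flat on the table, 48 mm in diameter, 22 mm tall; not to be moved. Origin at the centre of its underside.
- screwdriver: A screwdriver lying on the table; not to be moved. It lies along its x, handle at -x.
There are look-alikes about, which are no part of the job. Leave any pink or red look-alike of the bushing alone.

How it is judged:
By the outcome, as a careful person would: the job done as asked, in the order asked, and still so for the second after the job is handed in, while the arm keeps its last pose, push and grip.
It also fails if it takes over 51 s, if anything falls off the work surface, if the arm or the gripper's body presses on something with over 40 N, if the wrist force passes 120 N, or if a joint passes its speed limit or range.

### The arm

A 6-joint arm with a two-finger parallel gripper is mounted at the origin on the work surface. World frame = base frame: x ahead of the robot, y to its left, z up, the work surface at z = 0. Lengths are in m, angles in rad, forces in N, time in s.
With the tool pointing down it reaches from about 0.375 to 0.925 m from the base axis. Payload 5.7 kg.
Tool frame: the origin (TCP) lies midway between the tips of the shut fingers; the grasp point (between the pads) lies 19 mm behind it (manip.grip_depth is the distance from the TCP to the grasp point, in m); z points along the fingers, y is the line along which they close (so a half turn about z gives the same grasp; the last joint's range is limited). The gripper opens to 88 mm and grips with 3 to 60 N. Pads are 20 mm wide; open, the fingers measure 115 mm over their backs; the gripper's body (75 mm by 178 mm) begins 61 mm behind the grasp point.
Start: joints at [1.214, 0.359, 1.51, -0, 1.272, -0.115], TCP at [0.144, 0.583, 0.183] pointing down, gripper open.
Joint ranges: [-2.97, 2.97], [-1.01, 2.36], [0.21, 2.38], [-0.96, 4.11], [0.2, 2.71], [-2.98, 2.98]. Speed limits (rad/s): [2.39, 2.39, 3.14, 3.14, 3.14, 3.14].

### API

Orientations are given as a rotation vector (axis times angle).
In Python, from workcell import manip gives the robot as it stands.
- The arm moves only by the tool arm_command, never from a script. Its argument "moves" is a list of rows, each a list of 2 entries, a list of its own where there are three numbers: the shift along the tool's x, y, z in mm, then the turn, a rotation vector about the tool's x, y, z in degrees. A call has 1 to 20 rows; each row is the pose to reach, as a shift and turn from the pose commanded when the call began, along the tool's axes at that moment; what a row does not reach only later rows make up. A row lasts 1/12 s, in which the tool goes at most 41.7 mm and 7.16 degrees, less where a joint would pass 70% of its speed; a pose out of reach is approached as far as the arm can. A call with a gripper value outside its range is refused whole. "gripper" is the finger opening in mm, from 0 to 87.8, set as the call begins (left out, the last holds). The fingers move at their own pace and stop on an object; "newtons" is the grip in N (left out, the last holds). Time passes only in rows, so rows that repeat a pose let the fingers close. It gives the time, the measured TCP pose, the force, the opening and the grip force at its end, in the units of the state.
- manip.read_state(): the state, without advancing time (a new reading comes with each control period).
- manip.grab_frame(name): name is "scene" or "top" or "wrist"; returns the picture (420x560x3 uint8, red, green, blue); there is no depth.
- manip.calibration(name): a dict with "mtx" (3x3 intrinsics, pixels), "distortion" ([k1, k2, p1, p2, k3] as OpenCV has them; the pictures are not rectified), "pose" (4x4, takes a point from camera to world coordinates). Camera axes: x right, y up, looking along -z (the intrinsics and any distortion apply to the point x, -y, -z); pixel columns grow to the right and rows downward; lengths in m; the calibration is good to about 2 mm. A picture is of the moment at which its call begins: read the wrist's pose just before it. calibration takes no time and is no camera call; for the wrist camera it gives the pose at the moment of the call.
- manip.job_done(): hands the job in; it is judged then, once.
The state is a dict: "time": time; "qpos": joint angles; "joint_velocities": joint speeds; "tau": joint torques, N m; "tcp_pos": TCP position; "tcp_rot": TCP orientation; "wrist_force": force on the tool from outside, world axes, zero at the start; "wrist_torque": the same for the moment, N m; "width": finger opening in m; "grip_force": force on a finger pad.
Only numpy, scipy, OpenCV 4.12 (cv2) and the standard library are available. Lean on these libraries where they do the work, as an engineer would, in place of code of your own. Each camera call takes 0.05 s, during which the arm holds its last target. There are 200 camera calls.

## Working session

There is one attempt and no reset: what is moved stays moved. The work goes in short steps, Python scripts to look and compute and a tool call to move; the robot and the scene stay as the last step left them, time stands still between calls to the robot, and variables do not carry over. Pictures are saved under pics/ and viewed, at most 10 in all, crops included, and the job is handed in when it is done.

Besides the shell and the picture viewer there is one more tool, called after "Emit:" as name(argument=value, ...) on one line, values as JSON. arm_command: Moves the arm, as the interface text tells. Its arguments: {"type":"object","properties":{"moves":{"type":"array","items":{"type":"array"}},"gripper":{"type":"number"},"newtons":{"type":"number"}},"required":["moves"]}

```bash
mkdir -p pics; cat > h.py <<'E'
import numpy as np, cv2
from workcell import manip
from scipy.spatial.transform import Rotation as R
def ray(cal,uv):
    uv=np.array(uv,float).reshape(-1,1,2)
    p=cv2.undistortPoints(uv,np.array(cal['mtx']),np.array(cal['distortion'])).reshape(-1,2)
    d=np.c_[p[:,0],-p[:,1],-np.ones(len(p))]
    T=np.array(cal['pose']); return T[:3,3], d@T[:3,:3].T
def onz(cal,uv,z):
    o,d=ray(cal,uv); return o+d*((z-o[2])/d[:,2])[:,None]
def proj(cal,P):
    T=np.array(cal['pose']); p=(np.atleast_2d(P)-T[:3,3])@T[:3,:3]
    p=p*[1,-1,-1]
    return cv2.projectPoints(p,np.zeros(3),np.zeros(3),np.array(cal['mtx']),np.array(cal['distortion']))[0].reshape(-1,2)
def tri(c1,u1,c2,u2):
    o1,d1=ray(c1,u1);o2,d2=ray(c2,u2);d1=d1[0];d2=d2[0]
    t=np.linalg.lstsq(np.c_[d1,-d2],o2-o1,rcond=None)[0]
    a=o1+t[0]*d1;b=o2+t[1]*d2
    return (a+b)/2,np.linalg.norm(a-b)
def save(name,f): cv2.imwrite(f'pics/{f}.png',cv2.cvtColor(name,cv2.COLOR_RGB2BGR))
E
python3 - <<'E'
from h import *
for n in ['top','scene']:
    c=manip.calibration(n); print(n,np.round(c['mtx'],1).tolist(),np.round(c['distortion'],3),np.round(c['pose'],3).tolist())
    save(manip.grab_frame(n),n+'0')
s=manip.read_state();print(s)
E
```

```text
top [[378.9, 0.0, 282.0], [0.0, 378.9, 209.8], [0.0, 0.0, 1.0]] [-0.101  0.     0.     0.     0.   ] [[-0.022, 0.987, -0.156, 0.382], [-1.0, -0.024, -0.011, -0.02], [-0.014, 0.156, 0.988, 0.964], [0.0, 0.0, 0.0, 1.0]]
scene [[473.3, 0.0, 274.9], [0.0, 473.3, 211.1], [0.0, 0.0, 1.0]] [-0.077  0.     0.     0.     0.   ] [[0.877, -0.341, 0.339, 0.854], [0.48, 0.599, -0.641, -0.606], [0.016, 0.725, 0.689, 0.709], [0.0, 0.0, 0.0, 1.0]]
{'time': 0.1, 'qpos': array([ 1.21392145e+00,  3.59448030e-01,  1.51131499e+00,  2.01689516e-05,
        1.27252983e+00, -1.15109179e-01]), 'joint_velocities': array([ 9.04463629e-05, -6.70972025e-05, -1.78625593e-03,  8.37310247e-04,
       -5.79843680e-04, -2.10941748e-03]), 'tau': array([-5.99563919e-04, -5.16359460e+01, -2.71404684e+01,  6.75469916e-02,
        2.76375515e-02, -2.05145221e-05]), 'tcp_pos': array([0.14341002, 0.58189107, 0.18238827]), 'tcp_rot': array([-3.78799390e-01, -3.11825167e+00,  2.58922345e-03]), 'wrist_force': array([-0.03840359,  0.10603578, -0.05501807]), 'wrist_torque': array([0.01066121, 0.03237456, 0.00278954]), 'grip_force': 0.0, 'width': 0.08778036143741003}
```

View pics/top0.png

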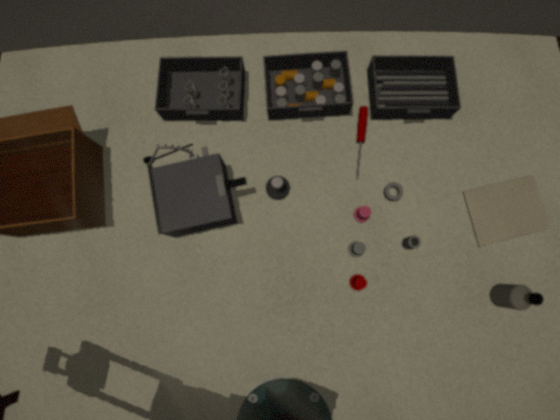

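View pics/scene0.png

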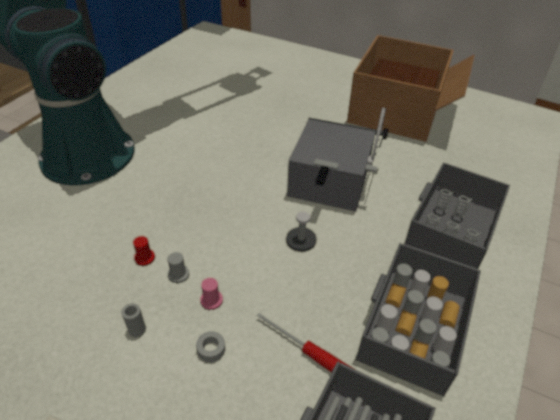

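The pictures show the grey bushing at top (357,248) / scene (177,267), the post at top (278,187) / scene (303,225), the tab at top (238,182), and the needle hub near top (148,160). I'll zoom in on these.

```bash
python3 - <<'E'
import cv2,numpy as np
t=cv2.imread('pics/top0.png');s=cv2.imread('pics/scene0.png')
g=lambda a:np.clip(255*(a/255.)**.6,0,255).astype(np.uint8)
a=cv2.resize(g(t[135:245,135:295]),(800,550),interpolation=cv2.INTER_CUBIC)
cv2.imwrite('pics/tA.png',a)
b=cv2.resize(g(s[100:255,275:400]),None,fx=3.8,fy=3.8,interpolation=cv2.INTER_CUBIC)
c=cv2.resize(g(s[240:300,150:200]),None,fx=6,fy=6,interpolation=cv2.INTER_CUBIC)[:,:300]
d=cv2.resize(g(t[225:265,335:385]),None,fx=5.7,fy=5.7,interpolation=cv2.INTER_CUBIC)
o=np.zeros((600,800,3),np.uint8);o[:b.shape[0],:b.shape[1]]=b;o[:c.shape[0],480:780]=c;o[365:365+d.shape[0],480:480+d.shape[1]]=d
cv2.imwrite('pics/sA.png',o)
E
```

```text
(no output)
```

View pics/tA.png

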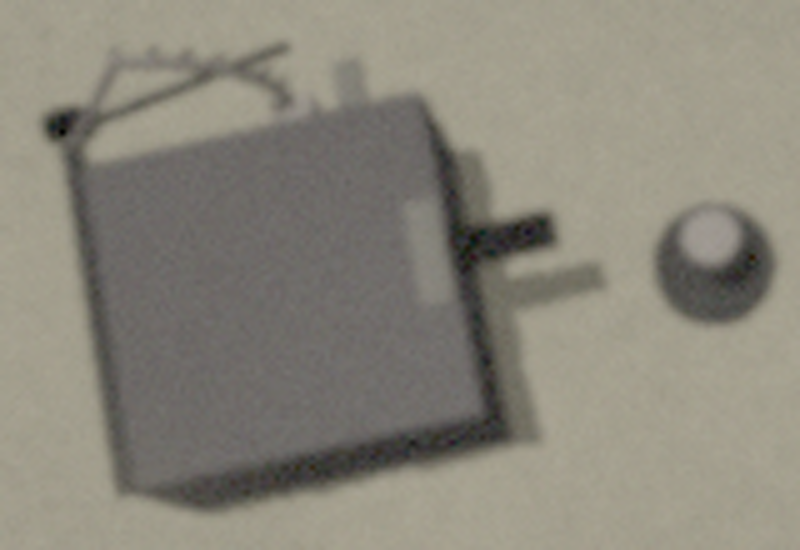

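View pics/sA.png

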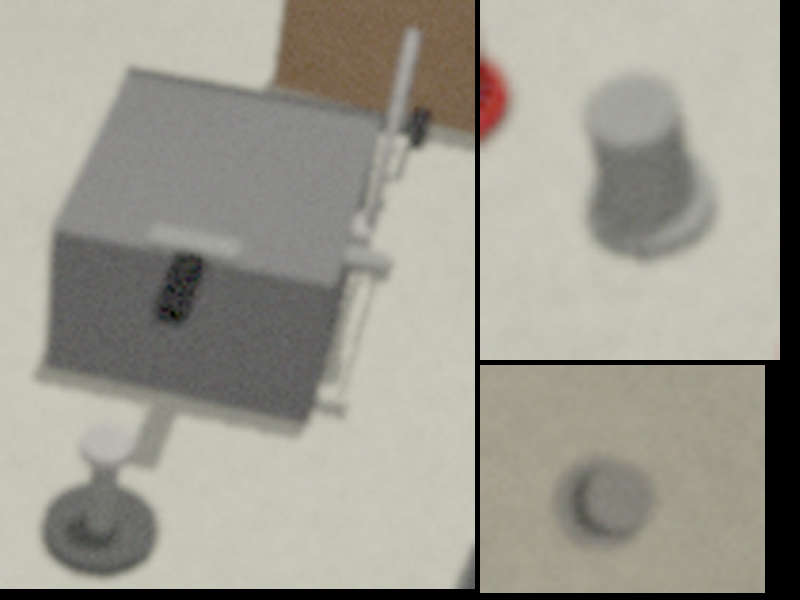

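The crops show the needle as a dark line from its hub at tA (63,125) to its tip at (288,45). The nib is at (350,85), the tab at (515,235) and the post's top disc at (710,237). The bushing's top disc is at (617,500) in sA.

```bash
python3 - <<'E'
from h import *
T=manip.calibration('top');S=manip.calibration('scene')
t=lambda u,v:(135+u/5-.4,135+v/5-.4)
s=lambda u,v:(275+u/3.8-.37,100+v/3.8-.37)
P=np.round
print('lid',P(c:=onz(T,[t(85,165),t(420,97),t(495,415),t(120,490)],.1),4)[:,:2].tolist(),[P(np.linalg.norm(c[i]-c[(i+1)%4]),4) for i in range(4)],'ctr',P(c.mean(0),4))
e1=c[0]-c[1];e2=c[3]-c[2];h1=c[0]-c[3];h2=c[1]-c[2]
for e in(e1,e2): print('yaw from y',np.degrees(np.arctan2(e[1],e[0]))-90)
for e in(h1,h2): print('yaw from x',np.degrees(np.arctan2(e[1],e[0])))
cs=onz(S,[s(132,70),s(382,130),s(338,285),s(60,232)],.1);print('scene lid',P(cs,4)[:,:2].tolist())
print('tab tip top',onz(T,[t(553,228),t(515,237),t(480,243)],.106)[:,:2])
print('tab scene',tri(T,t(551,230),S,s(175,314)))
print('post',onz(T,[t(710,237)],.07),onz(T,[t(714,264)],.01),onz(S,[s(108,443)],.07),onz(S,[s(99,528)],.01))
d=lambda u,v:(335+(u-480)/5.7-.4,225+(v-365)/5.7-.4)
e=lambda u,v:(150+(u-480)/6-.4,240+v/6-.4)
print('bush',onz(T,[d(617,500)],.05),onz(T,[d(604,500)],.008),onz(S,[e(632,112)],.05),onz(S,[e(651,203)],.008))
print('sleeve',onz(T,[(412,241)],.058),onz(S,[(131,312)],.058),'pink',onz(T,[(363,213)],.05))
print('hub',tri(T,t(63,125),S,s(420,127)))
s=manip.read_state();W=R.from_rotvec(s['tcp_rot']).as_matrix();print(W.round(3))
E
```

```text
lid [[0.6287, 0.2999], [0.657, 0.1378], [0.5032, 0.102], [0.4721, 0.2778]] [np.float64(0.1645), np.float64(0.1579), np.float64(0.1785), np.float64(0.1582)] ctr [0.5652 0.2044 0.1   ]
yaw from y 9.898319637009664
yaw from y 10.037933714024263
yaw from x 8.036360471660556
yaw from x 13.122794572431038
scene lid [[0.4711, 0.2828], [0.63, 0.2995], [0.6599, 0.1465], [0.5083, 0.1129]]
tab tip top [[0.58963052 0.07384503]
 [0.58581378 0.09162848]
 [0.58339736 0.10801505]]
tab scene (array([0.59212052, 0.0767696 , 0.10120497]), np.float64(0.005212329103382019))
post [[0.5918483  0.00163428 0.07      ]] [[0.5916218  0.00127977 0.01      ]] [[0.59366623 0.00360368 0.07      ]] [[5.93886363e-01 1.33244524e-05 1.00000000e-02]]
bush [[ 0.4282019  -0.19227458  0.05      ]] [[ 0.43048535 -0.19442957  0.008     ]] [[ 0.43056387 -0.19257998  0.05      ]] [[ 0.43185707 -0.19356337  0.008     ]]
sleeve [[ 0.44156948 -0.32128392  0.058     ]] [[ 0.44371918 -0.32653936  0.058     ]] pink [[ 0.51384055 -0.20743623  0.05      ]]
hub (array([0.64910473, 0.31142106, 0.10153118]), np.float64(0.0012095502528211353))
[[-0.971  0.239 -0.001]
 [ 0.239  0.971 -0.002]
 [ 0.    -0.002 -1.   ]]
```

```bash
cat >> h.py <<'E'
def mv(P,Rt=None):
    s=manip.read_state();W=R.from_rotvec(s['tcp_rot'])
    print('shift',(W.inv().apply(np.array(P)-s['tcp_pos'])*1000).round(1),end=' ')
    print('turn',np.degrees((W.inv()*(W if Rt is None else R.from_matrix(Rt))).as_rotvec()).round(2))
def down(deg,tilt=0,ax=None):
    a=np.radians(deg);y=np.array([np.cos(a),np.sin(a),0]);z=np.array([0,0,-1.])
    M=np.c_[np.cross(y,z),y,z]
    return M if ax is None else R.from_rotvec(np.array(ax)*tilt).as_matrix()@M
E
python3 - <<'E'
from h import *
T=manip.calibration('top')
o,d=ray(T,[(135+290/5-.4,135+44/5-.4)]);d=d[0]
ex=np.array([np.cos(.1745),np.sin(.1745),0]);ey=np.array([-ex[1],ex[0],0])
hub=np.array([.649,.3114,.1])
for off in(-.005,0,.005):
    t=((hub+off*ex-o)@ex)/(d@ex);p=o+t*d-hub;print(off,-p@ey,p[2],np.hypot(p@ey,p[2]),np.arctan2(p[2],-p@ey))
mv([.42,.1,.2],down(76));mv([.43,-.1935,.2],down(76))
mv([.43,-.1935,.2]); print(onz(T,[(358,282)],.05))
E
```

```text
-0.005 0.125607107887018 0.05624631866397953 0.13762555691073847 0.4210192896820059
0 0.12316688061800413 0.043439149163251506 0.13060260396024612 0.3390650696142204
0.005 0.12072665334899015 0.030631979662523262 0.12455216982008974 0.24848620460193
shift [-383.9 -401.7  -17. ] turn [-0.1  -0.01  0.15]
shift [-463.9 -684.3  -16.6] turn [-0.1  -0.01  0.15]
shift [-463.9 -684.3  -16.6] turn [0. 0. 0.]
[[ 0.34800445 -0.18691798  0.05      ]]
```

Emit:
arm_command(moves=[[[-384, -402, -17], [0, 0, 0]], [[-384, -402, -17], [0, 0, 0]], [[-384, -402, -17], [0, 0, 0]], [[-384, -402, -17], [0, 0, 0]], [[-384, -402, -17], [0, 0, 0]], [[-384, -402, -17], [0, 0, 0]], [[-384, -402, -17], [0, 0, 0]], [[-384, -402, -17], [0, 0, 0]], [[-384, -402, -17], [0, 0, 0]], [[-384, -402, -17], [0, 0, 0]], [[-384, -402, -17], [0, 0, 0]], [[-384, -402, -17], [0, 0, 0]], [[-384, -402, -17], [0, 0, 0]], [[-464, -684, -17], [0, 0, 0]], [[-464, -684, -17], [0, 0, 0]], [[-464, -684, -17], [0, 0, 0]], [[-464, -684, -17], [0, 0, 0]], [[-464, -684, -17], [0, 0, 0]], [[-464, -684, -17], [0, 0, 0]], [[-464, -684, -17], [0, 0, 0]]], gripper=60, newtons=20)

```text
time: 1.77
tcp_pos: [0.4289, -0.1803, 0.2]
tcp_rot: [-0.379, -3.118, -0.0]
wrist_force: [2.0, 0.7, 0.4]
width: 0.0599
grip_force: 0.0
```

```bash
python3 - <<'E'
from h import *
mv([.43,-.1935,.2],down(76))
E
```

```text
shift [ -4.2 -12.5   0. ] turn [ 0.01 -0.01  0.12]
```

Emit:
arm_command(moves=[[[0, 0, 0], [0, 0, 0]], [[0, 0, 0], [0, 0, 0]], [[0, 0, 0], [0, 0, 0]], [[0, 0, 0], [0, 0, 0]]])

```text
time: 2.1
tcp_pos: [0.429, -0.1768, 0.1998]
tcp_rot: [-0.377, -3.118, -0.001]
wrist_force: [-1.1, 0.3, -0.5]
width: 0.0602
grip_force: 0.0
```

```bash
python3 - <<'E'
from h import *
mv([.43,-.1935,.2],down(76))
c=manip.calibration('wrist');f=manip.grab_frame('wrist');save(f,'w1')
print(np.round(c['pose'],3).tolist(),proj(c,[[.43,-.1935,.05],[.43,-.1935,.008]]))
E
```

```text
shift [ -5.  -16.   -0.2] turn [ 0.04 -0.07  0.21]
[[0.238, -0.937, -0.256, 0.359], [0.971, 0.23, 0.062, -0.16], [0.001, -0.264, 0.965, 0.403], [0.0, 0.0, 0.0, 1.0]] [[257.42709337 192.61414322]
 [258.99626345 184.67015145]]
```

View pics/w1.png

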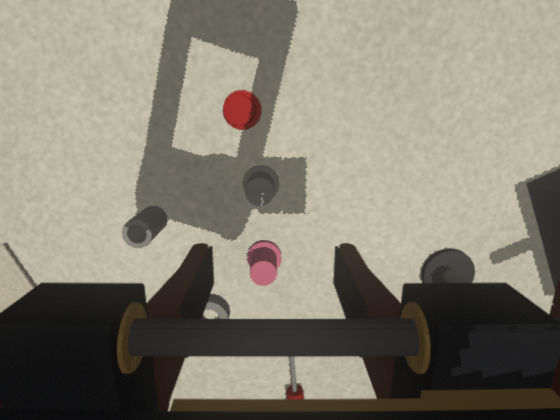

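The wrist picture shows the bushing at about (261,188), within about 3 px of the prediction and clear on both sides for the fingers. I'll descend to it.

Emit:
arm_command(moves=[[[-5, -15, 0], [0, 0, 0]], [[-5, -15, 40], [0, 0, 0]], [[-5, -15, 80], [0, 0, 0]], [[-5, -15, 120], [0, 0, 0]], [[-5, -15, 150], [0, 0, 0]], [[-5, -15, 170], [0, 0, 0]], [[-5, -15, 182], [0, 0, 0]], [[-5, -15, 182], [0, 0, 0]], [[-5, -15, 182], [0, 0, 0]], [[-5, -15, 182], [0, 0, 0]]])

```text
time: 2.98
tcp_pos: [0.4316, -0.1937, 0.019]
tcp_rot: [0.376, 3.118, -0.001]
wrist_force: [0.2, -1.3, -0.3]
width: 0.0601
grip_force: 0.0
```

Emit:
arm_command(moves=[[[0, 0, 0], [0, 0, 0]], [[0, 0, 0], [0, 0, 0]], [[0, 0, 0], [0, 0, 0]], [[0, 0, 0], [0, 0, 0]], [[0, 0, 0], [0, 0, 0]], [[0, 0, 0], [0, 0, 0]], [[0, 0, 0], [0, 0, 0]], [[0, 0, 0], [0, 0, 0]], [[0, 0, 0], [0, 0, 0]], [[0, 0, 0], [0, 0, 0]]], gripper=20, newtons=25)

```text
time: 3.82
tcp_pos: [0.4308, -0.1942, 0.0181]
tcp_rot: [-0.379, -3.119, 0.0]
wrist_force: [0.0, -0.1, -0.1]
width: 0.0199
grip_force: 0.0
```

```bash
python3 - <<'E'
from h import *
c=manip.calibration('wrist');f=manip.grab_frame('wrist')
s=manip.grab_frame('scene')
a=cv2.resize(f,(400,300));b=cv2.resize(s[180:360,60:300],(400,300),interpolation=cv2.INTER_CUBIC)
save(np.hstack([a,b]),'w2')
E
```

```text
(no output)
```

View pics/w2.png

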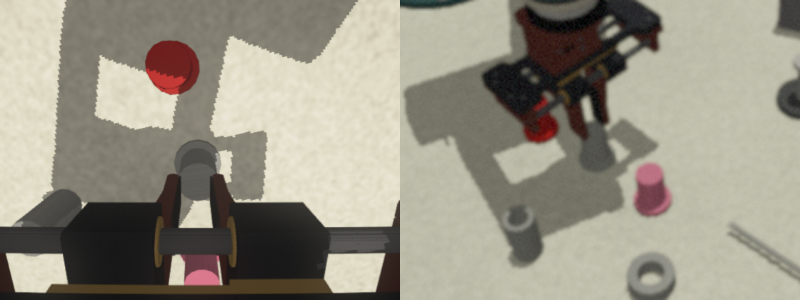

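The fingers shut without hitting the bushing. It still stands upright, at about (198,165) in the left half of the picture. I'll project the TCP into both views to find the offset.

```bash
python3 - <<'E'
from h import *
c=manip.calibration('wrist');S=manip.calibration('scene')
s=manip.read_state();t=s['tcp_pos'];print(t,s['width'])
sc=lambda p:(p*[400/560,300/420]).round(0).tolist()
sb=lambda p:((p-[60,180])*[400/240,300/180]+[400,0]).round(0).tolist()
for q in [t,t+[0,0,.019],t+[0,0,.04]]: print('tcp',q,sc(proj(c,q)),sb(proj(S,q)))
b=np.array([.4305,-.1935,0])
for z in(.008,.05): print('bush',sc(proj(c,b+[0,0,z])),sb(proj(S,b+[0,0,z])))
k=lambda u,v:(u*1.4,v*1.4)
print('wrist->bush',onz(c,[k(198,186)],.05),onz(c,[k(198,157)],.008))
E
```

```text
[ 0.43077559 -0.19410493  0.01812993] 0.019866169312032913
tcp [ 0.43077559 -0.19410493  0.01812993] [[195.0, 170.0]] [[595.0, 150.0]]
tcp [ 0.43077559 -0.19410493  0.03712993] [[195.0, 178.0]] [[592.0, 139.0]]
tcp [ 0.43077559 -0.19410493  0.05812993] [[195.0, 189.0]] [[590.0, 127.0]]
bush [[196.0, 165.0]] [[596.0, 155.0]]
bush [[196.0, 184.0]] [[591.0, 131.0]]
wrist->bush [[ 0.43244648 -0.19238496  0.05      ]] [[ 0.42341266 -0.18972405  0.008     ]]
```

View composite.

```bash
python3 - <<'E'
from h import *
f=manip.grab_frame('wrist');s=manip.grab_frame('scene')
g=lambda a:np.clip(255*(a/255.)**.6,0,255).astype(np.uint8)
a=cv2.resize(g(f[180:330,210:340]),(400,460),interpolation=cv2.INTER_CUBIC)
b=cv2.resize(g(s[225:295,147:208]),(400,460),interpolation=cv2.INTER_CUBIC)
save(np.hstack([a,b]),'w3')
E
```

```text
(no output)
```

View pics/w3.png

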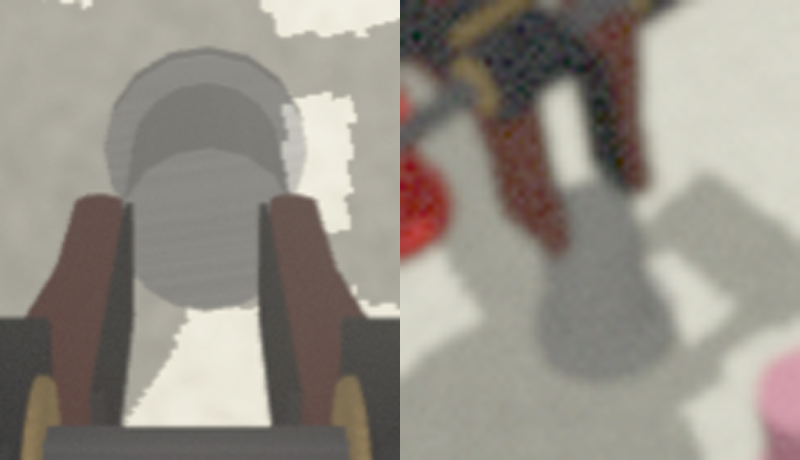

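The close view shows the pads touching both sides of the bushing body about 30 mm apart. The width and grip readings (20 mm, 0 N) disagree with that, so I'll command a full close and check again.

Emit:
arm_command(moves=[[[0, 0, 0], [0, 0, 0]], [[0, 0, 0], [0, 0, 0]], [[0, 0, 0], [0, 0, 0]], [[0, 0, 0], [0, 0, 0]]], gripper=10, newtons=25)

```text
time: 4.35
tcp_pos: [0.4308, -0.1941, 0.0182]
tcp_rot: [-0.379, -3.119, 0.0]
wrist_force: [0.6, 0.1, 0.3]
width: 0.0101
grip_force: 0.0
```

Emit:
arm_command(moves=[[[0, 0, -5], [0, 0, 0]], [[0, 0, -15], [0, 0, 0]], [[0, 0, -30], [0, 0, 0]], [[0, 0, -30], [0, 0, 0]], [[0, 0, -30], [0, 0, 0]]])

```text
time: 4.77
tcp_pos: [0.4316, -0.1946, 0.0489]
tcp_rot: [0.379, 3.117, -0.002]
wrist_force: [0.4, -0.1, 0.7]
width: 0.0102
grip_force: 0.0
```

```bash
python3 - <<'E'
from h import *
s=manip.read_state();print(s['width'],s['grip_force'],s['wrist_force'],s['tcp_pos'])
f=manip.grab_frame('wrist');s=manip.grab_frame('scene')
g=lambda a:np.clip(255*(a/255.)**.6,0,255).astype(np.uint8)
a=cv2.resize(g(f[180:330,210:340]),(400,460),interpolation=cv2.INTER_CUBIC)
b=cv2.resize(g(s[225:295,147:208]),(400,460),interpolation=cv2.INTER_CUBIC)
save(np.hstack([a,b]),'w4')
o=cv2.imread('pics/w3.png');n=cv2.imread('pics/w4.png')
print('mean diff in bushing',np.abs(o[60:290,140:250].astype(float)-n[60:290,140:250]).mean(),np.abs(o[200:370,550:670].astype(float)-n[200:370,550:670]).mean())
E
```

```text
0.010196183074558733 0.0 [ 0.3824135  -0.11807448  0.65500363] [ 0.43160289 -0.19460227  0.04886424]
mean diff in bushing 24.73201581027668 6.212450980392157
```

View pics/w4.png

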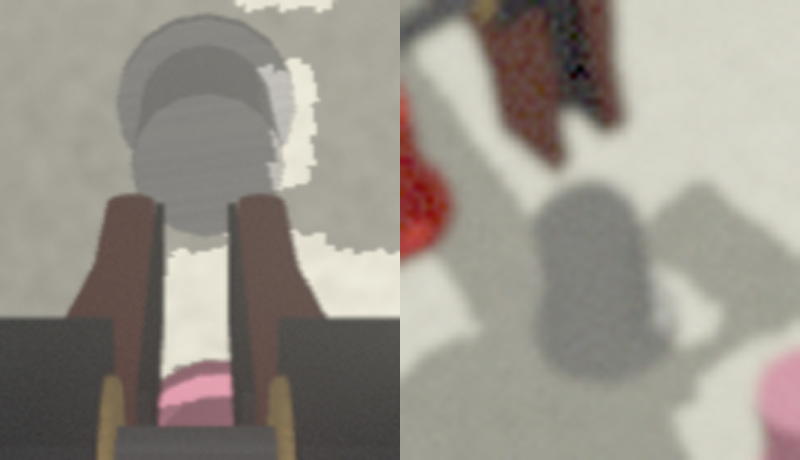

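```bash
python3 - <<'E'
from h import *
s=manip.read_state();c=manip.calibration('wrist')
t=s['tcp_pos'];print(np.round(c['mtx'],0).tolist(),c['distortion'],np.round(c['pose'],3).tolist(),manip.grip_depth,s['qpos'])
W=R.from_rotvec(s['tcp_rot']).as_matrix()
for z in(0,-.019,-.04,-.06):
  for y in(-.005,.005,-.015,.015):
    p=proj(c,t+W@[0,y,z])[0];print(z,y,((p-[210,180])*[400/130,460/150]).round())
E
```

```text
[[354.0, 0.0, 273.0], [0.0, 354.0, 211.0], [0.0, 0.0, 1.0]] [-0.02528275  0.          0.          0.          0.        ] [[0.239, -0.936, -0.257, 0.36], [0.971, 0.231, 0.063, -0.177], [-0.0, -0.265, 0.964, 0.251], [0.0, 0.0, 0.0, 1.0]] 0.0187 [-5.69578799e-01  3.59110036e-01  1.93016525e+00 -1.56304832e-04
  8.52449514e-01 -1.89849572e+00]
0 -0.005 [169. 177.]
0 0.005 [220. 177.]
0 -0.015 [119. 176.]
0 0.015 [270. 177.]
-0.019 -0.005 [167. 212.]
-0.019 0.005 [222. 212.]
-0.019 -0.015 [111. 212.]
-0.019 0.015 [278. 212.]
-0.04 -0.005 [164. 260.]
-0.04 0.005 [225. 260.]
-0.04 -0.015 [102. 260.]
-0.04 0.015 [287. 260.]
-0.06 -0.005 [160. 317.]
-0.06 0.005 [229. 317.]
-0.06 -0.015 [ 91. 317.]
-0.06 0.015 [298. 317.]
```

```bash
python3 - <<'E'
from h import *
S=manip.calibration('scene');c=manip.calibration('wrist')
s=manip.read_state();t=s['tcp_pos'];W=R.from_rotvec(s['tcp_rot']).as_matrix()
sp=lambda u,v:(147+(u-400)*61/400-.4,225+v*70/460-.4)
wp=lambda u,v:(210+u*130/400-.4,180+v*150/460-.4)
for z in(0,.01,.02,.03,.04): print(z,[(p-[147,225])*[400/61,460/70]+[400,0] for p in proj(S,[t+[0,0,z]])][0].round())
print('tips mid tri',tri(c,wp(196,200),S,sp(585,143)))
for z,r in((.05,.015),(.008,.021)):
  ctr=np.array([.4305,-.193,z]);p=proj(c,[ctr,ctr-W[:,1]*r,ctr+W[:,1]*r]);print('pred crop',((p-[210,180])*[400/130,460/150]).round().tolist())
print('scene pred bush',[((p-[147,225])*[400/61,460/70]+[400,0]).round().tolist() for p in proj(S,[[.4305,-.193,.05],[.4305,-.193,0.008]])])
E
```

```text
0 [581. 227.]
0.01 [576. 203.]
0.02 [572. 179.]
0.03 [567. 155.]
0.04 [562. 130.]
tips mid tri (array([ 0.42750918, -0.1894802 ,  0.07539997]), np.float64(0.007858709265618987))
pred crop [[199.0, 178.0], [123.0, 178.0], [276.0, 178.0]]
pred crop [[199.0, 117.0], [108.0, 117.0], [289.0, 117.0]]
scene pred bush [[582.0, 220.0], [601.0, 315.0]]
```

The bushing stands untouched at about (204,165) in the left half. The finger tips are clearly above its top. Both views put the real tips about 32 mm behind the reported TCP along the tool. I'll open and go down further by that amount, in guarded steps.

Emit:
arm_command(moves=[[[0, 0, 0], [0, 0, 0]], [[0, 0, 0], [0, 0, 0]], [[0, 0, 0], [0, 0, 0]], [[0, 0, 0], [0, 0, 0]], [[0, 0, 0], [0, 0, 0]], [[0, 0, 0], [0, 0, 0]], [[0, 0, 0], [0, 0, 0]], [[0, 0, 0], [0, 0, 0]], [[0, 0, 15], [0, 0, 0]], [[0, 0, 30], [0, 0, 0]], [[0, 0, 35], [0, 0, 0]], [[0, 0, 40], [0, 0, 0]], [[0, 0, 40], [0, 0, 0]], [[0, 0, 40], [0, 0, 0]]], gripper=60)

```text
time: 6.03
tcp_pos: [0.4309, -0.1942, 0.0083]
tcp_rot: [-0.379, -3.119, 0.0]
wrist_force: [0.3, -0.6, -0.2]
width: 0.06
grip_force: 0.0
```

Emit:
arm_command(moves=[[[0, 0, 3], [0, 0, 0]], [[0, 0, 6], [0, 0, 0]], [[0, 0, 9], [0, 0, 0]], [[0, 0, 12], [0, 0, 0]], [[0, 0, 15], [0, 0, 0]], [[0, 0, 18], [0, 0, 0]], [[0, 0, 18], [0, 0, 0]], [[0, 0, 18], [0, 0, 0]]])

```text
time: 6.7
tcp_pos: [0.4306, -0.194, -0.0101]
tcp_rot: [-0.379, -3.118, -0.0]
wrist_force: [-0.2, -0.7, -0.0]
width: 0.0598
grip_force: 0.0
```

```bash
python3 - <<'E'
from h import *
f=manip.grab_frame('wrist');s=manip.grab_frame('scene');print(manip.read_state()['wrist_force'])
g=lambda a:np.clip(255*(a/255.)**.6,0,255).astype(np.uint8)
a=cv2.resize(g(f[150:350,190:360]),(400,460),interpolation=cv2.INTER_CUBIC)
b=cv2.resize(g(s[225:295,147:208]),(400,460),interpolation=cv2.INTER_CUBIC)
save(np.hstack([a,b]),'w5')
E
```

```text
[-0.55193127 -0.04477346 -0.46899394]
```

View pics/w5.png

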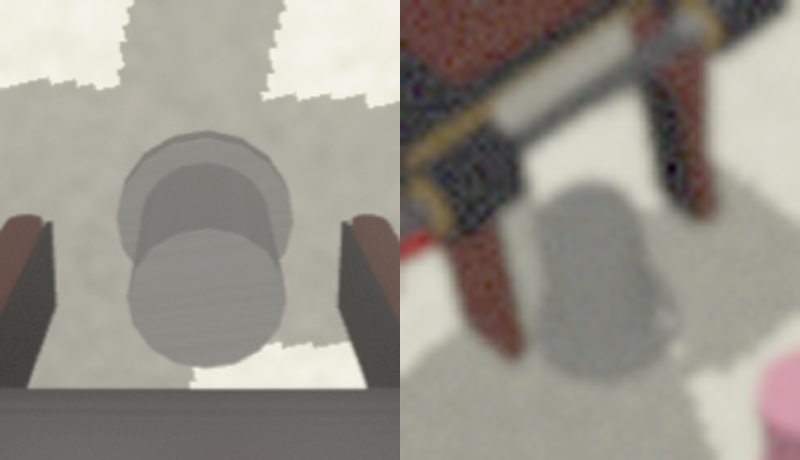

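The fingers now straddle the body, with tips at (510,350) and (705,215) in the right half, so about z 22 mm. The bushing lies between them, and I'll close on it.

Emit:
arm_command(moves=[[[0, 0, 0], [0, 0, 0]], [[0, 0, 0], [0, 0, 0]], [[0, 0, 0], [0, 0, 0]], [[0, 0, 0], [0, 0, 0]], [[0, 0, 0], [0, 0, 0]], [[0, 0, 0], [0, 0, 0]], [[0, 0, 0], [0, 0, 0]], [[0, 0, 0], [0, 0, 0]]], gripper=20, newtons=25)

```text
time: 7.47
tcp_pos: [0.4308, -0.1939, -0.0098]
tcp_rot: [-0.379, -3.119, -0.0]
wrist_force: [0.3, 1.0, 2.3]
width: 0.0283
grip_force: 25.0
```

Emit:
arm_command(moves=[[[0, 0, -5], [0, 0, 0]], [[0, 0, -15], [0, 0, 0]], [[0, 0, -40], [0, 0, 0]], [[0, 0, -80], [0, 0, 0]], [[0, 0, -120], [0, 0, 0]], [[0, 0, -150], [0, 0, 0]], [[0, 0, -150], [0, 0, 0]], [[0, 0, -150], [0, 0, 0]]])

```text
time: 8.13
tcp_pos: [0.432, -0.1951, 0.1419]
tcp_rot: [0.378, 3.115, -0.004]
wrist_force: [-0.8, 0.0, -2.4]
width: 0.0287
grip_force: 25.0
```

```bash
python3 - <<'E'
from h import *
s=manip.read_state();t=s['tcp_pos'];W=R.from_rotvec(s['tcp_rot']).as_matrix();print(t)
c=manip.calibration('wrist');f=manip.grab_frame('wrist');save(f,'w6')
g=cv2.cvtColor(f,cv2.COLOR_RGB2GRAY)
Z=t[2]+.010
for z in(0.008,.05): print(proj(c,[[t[0],t[1],Z+z],[*(t+W[:,1]*.021)[:2],Z+z]]))
mv([.592,.002,.2],down(76))
E
```

```text
[ 0.43198075 -0.1950516   0.14191001]
[[273.15911881 248.61199068]
 [310.75450742 248.64006292]]
[[272.96942    283.77507268]
 [320.20973744 283.7989084 ]]
shift [-109.8  229.   -59.8] turn [-0.03  0.03  0.15]
```

Gripped: width about 29 mm, 25 N, and 2.2 N of weight carried. Over to the post.

Emit:
arm_command(moves=[[[-8, 16, -10], [0, 0, 0]], [[-20, 42, -10], [0, 0, 0]], [[-35, 72, -10], [0, 0, 0]], [[-50, 104, -10], [0, 0, 0]], [[-65, 135, -10], [0, 0, 0]], [[-80, 166, -10], [0, 0, 0]], [[-93, 193, -10], [0, 0, 0]], [[-103, 214, -10], [0, 0, 0]], [[-109, 226, -10], [0, 0, 0]], [[-111, 230, -10], [0, 0, 0]], [[-111, 230, -10], [0, 0, 0]], [[-111, 230, -10], [0, 0, 0]], [[-111, 230, -10], [0, 0, 0]], [[-111, 230, -10], [0, 0, 0]], [[-111, 230, -10], [0, 0, 0]]])

```text
time: 9.43
tcp_pos: [0.5931, 0.0017, 0.1503]
tcp_rot: [-0.381, -3.118, 0.0]
wrist_force: [0.5, 0.5, -1.9]
width: 0.0289
grip_force: 25.0
```

```bash
python3 - <<'E'
from h import *
mv([.5938,.0031,.070])
f=manip.grab_frame('wrist');save(f,'w7')
# bushing in hand: static between w6 and w7 (lit differently) ; horizontal extents of edges on flange rows
for n in('w6','w7'):
    g=cv2.GaussianBlur(cv2.cvtColor(cv2.imread(f'pics/{n}.png'),cv2.COLOR_BGR2GRAY),(3,3),0).astype(int)
    for r in(225,235,245): print(n,r,g[r,215:335:4].tolist())
E
```

```text
shift [-0.3  1.6 80.3] turn [0. 0. 0.]
w6 225 [113, 116, 116, 114, 116, 116, 115, 76, 81, 82, 80, 69, 67, 67, 67, 67, 68, 69, 71, 83, 85, 86, 84, 130, 125, 141, 192, 205, 210, 211]
w6 235 [117, 115, 112, 114, 114, 111, 85, 84, 81, 66, 66, 66, 66, 66, 66, 67, 67, 68, 70, 68, 69, 80, 86, 87, 194, 201, 203, 204, 206, 201]
w6 245 [117, 117, 112, 51, 43, 43, 51, 74, 69, 67, 66, 65, 66, 66, 66, 66, 66, 67, 68, 68, 68, 69, 80, 62, 48, 50, 66, 191, 202, 204]
w7 225 [134, 138, 137, 134, 135, 137, 130, 90, 95, 95, 94, 80, 78, 78, 78, 78, 79, 80, 82, 96, 99, 99, 97, 167, 213, 200, 232, 229, 228, 232]
w7 235 [161, 141, 164, 205, 206, 203, 110, 98, 95, 77, 78, 77, 78, 77, 77, 78, 78, 79, 81, 80, 81, 93, 101, 102, 221, 226, 231, 229, 233, 231]
w7 245 [229, 226, 218, 77, 55, 53, 61, 87, 81, 79, 77, 77, 77, 77, 77, 77, 78, 78, 80, 79, 80, 81, 94, 72, 58, 59, 76, 217, 231, 228]
```

The bushing is centred in the hand (flange columns 238–309). Lowering it to just above the post.

Emit:
arm_command(moves=[[[0, 1, 15], [0, 0, 0]], [[0, 1, 35], [0, 0, 0]], [[0, 1, 55], [0, 0, 0]], [[0, 1, 70], [0, 0, 0]], [[0, 1, 80], [0, 0, 0]], [[0, 1, 85], [0, 0, 0]], [[0, 1, 86], [0, 0, 0]], [[0, 1, 86], [0, 0, 0]], [[0, 1, 86], [0, 0, 0]]])

```text
time: 10.23
tcp_pos: [0.5948, 0.0034, 0.0651]
tcp_rot: [0.379, 3.117, -0.0]
wrist_force: [-0.8, 0.3, -1.6]
width: 0.0284
grip_force: 25.0
```

Emit:
arm_command(moves=[[[0, 0, 1], [0, 0, 0]], [[0, 0, 2], [0, 0, 0]], [[0, 0, 3], [0, 0, 0]], [[0, 0, 3], [0, 0, 0]], [[0, 0, 3], [0, 0, 0]]])

```text
time: 10.65
tcp_pos: [0.5939, 0.0036, 0.0612]
tcp_rot: [-0.379, -3.119, 0.0]
wrist_force: [-0.8, -0.2, -1.3]
width: 0.029
grip_force: 25.0
```

Emit:
arm_command(moves=[[[0, -1, 1], [0, 0, 0]], [[0, -1, 1], [0, 0, 0]], [[0, -1, 1], [0, 0, 0]], [[0, -1, 1], [0, 0, 0]]])

```text
time: 10.98
tcp_pos: [0.5938, 0.0026, 0.0602]
tcp_rot: [0.379, 3.118, -0.0]
wrist_force: [-0.1, 0.3, -0.6]
width: 0.0288
grip_force: 25.0
```

Emit:
arm_command(moves=[[[0, 0, 1], [0, 0, 0]], [[0, 0, 1], [0, 0, 0]], [[0, 0, 1], [0, 0, 0]], [[0, 0, 1], [0, 0, 0]]])

```text
time: 11.32
tcp_pos: [0.594, 0.0026, 0.0602]
tcp_rot: [0.379, 3.118, -0.0]
wrist_force: [-1.6, 0.8, 7.2]
width: 0.0284
grip_force: 25.0
```

Contact came at the predicted height. Releasing and withdrawing.

Emit:
arm_command(moves=[[[0, 0, 0], [0, 0, 0]], [[0, 0, 0], [0, 0, 0]], [[0, 0, 0], [0, 0, 0]], [[0, 0, 0], [0, 0, 0]], [[0, 0, 0], [0, 0, 0]], [[0, 0, 0], [0, 0, 0]], [[0, 0, -5], [0, 0, 0]], [[0, 0, -15], [0, 0, 0]], [[0, 0, -35], [0, 0, 0]], [[0, 0, -70], [0, 0, 0]], [[0, 0, -105], [0, 0, 0]], [[0, 0, -140], [0, 0, 0]], [[0, 0, -170], [0, 0, 0]], [[0, 0, -180], [0, 0, 0]], [[0, 0, -180], [0, 0, 0]], [[0, 0, -180], [0, 0, 0]]], gripper=60)

```text
time: 12.65
tcp_pos: [0.5935, 0.0027, 0.2392]
tcp_rot: [0.379, 3.118, -0.0]
wrist_force: [-0.6, 0.5, -0.3]
width: 0.0595
grip_force: 0.0
```

```bash
python3 - <<'E'
from h import *
S=manip.calibration('scene');c=manip.calibration('wrist')
print(manip.read_state()['wrist_force'])
w=manip.grab_frame('wrist');save(w,'w8');s=manip.grab_frame('scene');save(s,'s8');save(manip.grab_frame('top'),'t8')
a0=cv2.imread('pics/scene0.png').astype(int);b=cv2.imread('pics/s8.png').astype(int)
p=proj(S,[[.5925,.002,.12],[.5925,.002,.07]]).round(1);print(p.tolist())
d=np.abs(b-a0).sum(2)
for r in range(int(p[0,1])-8,int(p[1,1])+10,2): print(r,b[r,285:325,1].tolist())
E
```

```text
[-0.58079618  0.50462849 -0.28301237]
[[303.6, 197.3], [302.1, 216.5]]
189 [173, 151, 108, 70, 61, 57, 58, 60, 60, 56, 57, 56, 55, 57, 61, 55, 58, 62, 54, 58, 56, 58, 57, 62, 61, 60, 54, 58, 58, 58, 56, 62, 59, 60, 59, 56, 57, 56, 54, 58]
191 [169, 142, 101, 67, 58, 54, 58, 60, 56, 61, 59, 58, 61, 58, 58, 59, 60, 63, 64, 64, 64, 62, 61, 60, 56, 59, 55, 55, 57, 54, 58, 52, 55, 56, 58, 56, 57, 59, 66, 58]
193 [154, 118, 80, 59, 58, 58, 62, 56, 60, 54, 57, 61, 62, 65, 68, 70, 73, 73, 77, 76, 71, 74, 73, 71, 66, 63, 55, 59, 58, 59, 54, 57, 57, 59, 56, 59, 59, 55, 54, 56]
195 [137, 104, 78, 61, 62, 58, 61, 55, 57, 56, 60, 64, 74, 71, 77, 82, 78, 75, 76, 75, 77, 77, 78, 73, 74, 70, 69, 60, 57, 57, 53, 61, 58, 57, 58, 59, 57, 56, 55, 56]
197 [119, 107, 100, 94, 92, 90, 82, 81, 73, 69, 67, 72, 83, 101, 103, 103, 94, 85, 75, 78, 77, 74, 78, 76, 74, 74, 70, 63, 59, 58, 59, 59, 55, 58, 60, 61, 63, 55, 58, 57]
199 [122, 115, 114, 111, 112, 111, 109, 106, 104, 100, 93, 89, 95, 105, 112, 113, 108, 104, 106, 97, 86, 79, 74, 78, 79, 78, 66, 66, 60, 58, 58, 59, 54, 56, 57, 58, 52, 58, 58, 57]
201 [16
[... 1738 characters left out ...]
76, 76, 77, 80, 79, 78, 81, 75, 79, 81, 85, 95, 103, 110, 112, 124, 142, 166, 172, 176, 177, 176, 177, 179]
221 [179, 180, 180, 182, 182, 182, 181, 180, 173, 158, 140, 122, 109, 88, 81, 75, 79, 77, 88, 81, 86, 86, 90, 101, 103, 103, 104, 108, 113, 112, 117, 135, 162, 172, 178, 177, 177, 175, 177, 176]
223 [179, 178, 177, 178, 178, 179, 180, 181, 182, 179, 173, 170, 159, 136, 101, 81, 77, 77, 77, 78, 90, 122, 148, 160, 164, 159, 153, 148, 148, 143, 148, 164, 173, 179, 178, 177, 177, 177, 178, 176]
225 [178, 178, 177, 178, 179, 178, 179, 180, 178, 177, 172, 172, 161, 137, 99, 76, 76, 76, 81, 80, 106, 145, 169, 176, 175, 177, 175, 176, 177, 176, 176, 176, 177, 177, 176, 176, 176, 176, 178, 179]
```

```bash
python3 - <<'E'
from h import *
S=manip.calibration('scene');T=manip.calibration('top')
th=np.linspace(0,2*np.pi,73)
def circ(cal,x,y,z,r): return proj(cal,np.c_[x+r*np.cos(th),y+r*np.sin(th),z+0*th])
e=circ(S,.5925,.0018,.07,.021);print('scene flange pred bottom',e[:,1].max().round(1),'cols',e[:,0].min().round(1),e[:,0].max().round(1))
b=cv2.imread('pics/s8.png')[:,:,1].astype(int)
print('col 302 rows 214..230',b[214:230,300:304].mean(1).round().tolist())
a=cv2.imread('pics/scene0.png')[:,:,1].astype(int)
f=circ(S,.5925,.0018,.01,.032);print('foot bottom pred',f[:,1].max().round(1),'cols',f[:,0].min(),f[:,0].max())
print('foot rows',b[240:256,300:303].mean(1).round().tolist(),'foot cols row 238',b[238,280:325].tolist())
# tool pose over tab
ex=np.array([np.cos(.1745),np.sin(.1745),0]);print(down(10).round(3))
E
```

```text
scene flange pred bottom 224.2 cols 291.3 312.9
col 302 rows 214..230 [76.0, 76.0, 76.0, 76.0, 75.0, 77.0, 80.0, 80.0, 78.0, 78.0, 80.0, 77.0, 76.0, 75.0, 76.0, 77.0]
foot bottom pred 249.6 cols 284.7035680288853 316.2390328246831
foot rows [53.0, 44.0, 39.0, 36.0, 33.0, 38.0, 40.0, 41.0, 42.0, 44.0, 48.0, 79.0, 108.0, 120.0, 115.0, 110.0] foot cols row 238 [182, 180, 178, 179, 166, 141, 94, 52, 32, 37, 35, 33, 37, 31, 38, 35, 39, 46, 60, 67, 72, 76, 72, 70, 65, 53, 43, 33, 34, 34, 38, 37, 39, 34, 40, 53, 83, 115, 140, 154, 165, 171, 173, 177, 178]
[[-0.174  0.985  0.   ]
 [ 0.985  0.174  0.   ]
 [ 0.     0.    -1.   ]]
```

The bushing stands on the post with its flange at scene columns 292–313, within about 1–3 mm of the post axis. The arm moves to hover over the tab, then I'll check with the top camera.

Emit:
arm_command(moves=[[[2, 6, 0], [0, 0, 6.5]], [[6, 18, 0], [0, 0, 13]], [[10, 32, 0], [0, 0, 19.5]], [[15, 46, 0], [0, 0, 26]], [[20, 60, 0], [0, 0, 33]], [[24, 74, 0], [0, 0, 39.5]], [[28, 86, 0], [0, 0, 46]], [[30, 94, 10], [0, 0, 53]], [[30, 94, 20], [0, 0, 59.5]], [[30, 94, 30], [0, 0, 66]], [[30, 94, 40], [0, 0, 66]], [[30, 94, 40], [0, 0, 66]], [[30, 94, 40], [0, 0, 66]], [[30, 94, 40], [0, 0, 66]]], gripper=50)

```text
time: 13.97
tcp_pos: [0.587, 0.1009, 0.1989]
tcp_rot: [-2.014, -2.411, 0.001]
wrist_force: [0.4, -0.4, -0.3]
width: 0.0503
grip_force: 0.0
```

```bash
python3 - <<'E'
from h import *
T=manip.calibration('top');c=manip.calibration('wrist')
t=manip.grab_frame('top');save(t,'t9');w=manip.grab_frame('wrist');save(w,'w9')
print('pred top disc',proj(T,[[.5925,.002,.12],[.5925,.002,.01]]).round(1).tolist())
g=t[:,:,1].astype(int)
for r in range(168,208,2): print(r,g[r,255:305].tolist())
mv([.5865,.101,.053],down(10))
tab=np.array([[.5865,.101,.106]]);print('tab in wrist',proj(c,tab))
v=w[:,:,:].max(2)<45
m=np.array(v,np.uint8)[:, :]
n,l,st,ce=cv2.connectedComponentsWithStats(m)
for i in range(1,n):
  if 150<st[i,4]<20000: print(st[i],ce[i].round(1))
E
```

```text
pred top disc [[275.8, 176.7], [277.1, 187.1]]
168 [96, 99, 96, 98, 98, 99, 96, 95, 95, 96, 107, 127, 151, 167, 168, 166, 169, 170, 171, 172, 174, 174, 175, 173, 174, 169, 174, 175, 169, 169, 171, 169, 172, 170, 170, 171, 168, 172, 166, 168, 172, 175, 171, 172, 170, 169, 167, 168, 167, 169]
170 [109, 112, 116, 117, 131, 137, 127, 107, 97, 100, 107, 130, 155, 165, 169, 169, 171, 168, 165, 159, 153, 152, 155, 156, 159, 168, 169, 175, 171, 175, 170, 171, 170, 170, 170, 170, 170, 171, 169, 169, 169, 168, 170, 172, 173, 173, 169, 164, 164, 164]
172 [150, 152, 152, 154, 153, 140, 127, 106, 97, 93, 97, 104, 116, 139, 159, 162, 153, 135, 116, 97, 86, 85, 85, 91, 105, 127, 148, 164, 170, 172, 172, 173, 174, 174, 175, 176, 174, 176, 172, 171, 168, 167, 170, 170, 173, 172, 171, 166, 170, 168]
174 [123, 114, 109, 107, 108, 105, 100, 96, 98, 96, 95, 95, 99, 114, 131, 131, 112, 82, 75, 66, 66, 67, 65, 68, 72, 80, 100, 132, 155, 166, 171, 170, 173, 170, 171, 163, 154, 142, 134, 134, 136, 146, 160, 171, 171, 172, 171, 173, 173, 171]
176 [94, 94, 93, 95, 96, 97, 95, 96, 98, 99, 99, 96, 95, 97, 109, 1
[... 2850 characters left out ...]
6, 101, 98, 95, 97, 100, 98, 98, 100, 108, 125, 148, 165, 175]
204 [97, 92, 93, 96, 94, 99, 99, 98, 97, 99, 95, 96, 94, 97, 96, 95, 94, 94, 98, 98, 96, 94, 99, 93, 92, 94, 96, 98, 94, 99, 99, 97, 97, 97, 92, 97, 96, 99, 100, 99, 100, 103, 101, 100, 100, 99, 112, 139, 164, 176]
206 [96, 97, 97, 98, 99, 98, 101, 99, 96, 101, 95, 98, 95, 98, 94, 93, 95, 96, 98, 97, 96, 97, 96, 97, 99, 93, 98, 98, 102, 99, 101, 100, 98, 100, 102, 99, 99, 100, 97, 99, 99, 98, 100, 97, 96, 100, 111, 142, 164, 174]
shift [  0.3  -1.1 146.6] turn [0.04 0.01 0.21]
tab in wrist [[273.13448837 200.5557122 ]]
[263 204  19  24 410] [272.4 215.8]
[ 156  248   67   78 1241] [204.8 295. ]
[329 288  23  31 474] [341.  305.3]
```

From the top, the bushing's disc is at about (276.5,177.7) against a predicted (275.8,176.7), so it is within about 2 mm of centre. The tab is aligned in the wrist view at column 272. Descending around the tab.

Emit:
arm_command(moves=[[[0, -1, 20], [0, 0, 0]], [[0, -1, 50], [0, 0, 0]], [[0, -1, 80], [0, 0, 0]], [[0, -1, 100], [0, 0, 0]], [[0, -1, 112], [0, 0, 0]], [[0, -1, 122], [0, 0, 0]], [[0, -1, 132], [0, 0, 0]], [[0, -1, 140], [0, 0, 0]], [[0, -1, 146], [0, 0, 0]], [[0, -1, 146], [0, 0, 0]], [[0, -1, 146], [0, 0, 0]], [[0, -1, 146], [0, 0, 0]]])

```text
time: 15.07
tcp_pos: [0.5867, 0.1009, 0.0538]
tcp_rot: [2.016, 2.409, 0.001]
wrist_force: [-0.6, -0.4, -0.5]
width: 0.0501
grip_force: 0.0
```

Emit:
arm_command(moves=[[[0, 0, 0], [0, 0, 0]], [[0, 0, 0], [0, 0, 0]], [[0, 0, 0], [0, 0, 0]], [[0, 0, 0], [0, 0, 0]], [[0, 0, 0], [0, 0, 0]], [[0, 0, 0], [0, 0, 0]], [[0, 0, 0], [0, 0, 0]], [[0, 0, 0], [0, 0, 0]]], gripper=8, newtons=40)

```text
time: 15.73
tcp_pos: [0.5863, 0.1009, 0.0532]
tcp_rot: [2.015, 2.409, 0.0]
wrist_force: [0.7, 0.5, 0.2]
width: 0.0179
grip_force: 40.0
```

```bash
python3 - <<'E'
from h import *
s=manip.read_state();t=s['tcp_pos'];print(t,s['width'],s['wrist_force'])
# find needle tip & nib predictions in wrist view
ex=np.array([np.cos(.1745),np.sin(.1745),0]);ey=np.array([-ex[1],ex[0],0]);ez=np.array([0,0,1.])
hub=np.array([.649,.3114,.1])
c=manip.calibration('wrist');w=manip.grab_frame('wrist');save(w,'w10')
for a in(0,.35,.45,.6): print(a,proj(c,hub+.13*(-ey*np.cos(a)+ez*np.sin(a))).round())
print(proj(c,hub).round())
E
```

```text
[0.58630892 0.10091049 0.05323024] 0.01785358216651369 [0.74275841 0.49815001 0.19210338]
0 [[500. 130.]]
0.35 [[592. 111.]]
0.45 [[633.  92.]]
0.6 [[714.  43.]]
[[ 552. -240.]]
```

The tab is gripped at its 18 mm width. Next I'll compute the lift arc.

```bash
python3 - <<'E'
import numpy as np
u,z=.196,-.047
for a in np.arange(.05,.71,.05):
    u2=u*np.cos(a)-z*np.sin(a);z2=u*np.sin(a)+z*np.cos(a)
    print(round(a,2),'x',round((u-u2)*1e3,1),'z',round((z-z2)*1e3,1),'ry',round(-np.degrees(a),2))
E
```

```text
0.05 x -2.1 z -9.9 ry -2.86
0.1 x -3.7 z -19.8 ry -5.73
0.15 x -4.8 z -29.8 ry -8.59
0.2 x -5.4 z -39.9 ry -11.46
0.25 x -5.5 z -50.0 ry -14.32
0.3 x -5.1 z -60.0 ry -17.19
0.35 x -4.2 z -70.1 ry -20.05
0.4 x -2.8 z -80.0 ry -22.92
0.45 x -0.9 z -89.9 ry -25.78
0.5 x 1.5 z -99.7 ry -28.65
0.55 x 4.3 z -109.4 ry -31.51
0.6 x 7.7 z -118.9 ry -34.38
0.65 x 11.5 z -128.2 ry -37.24
0.7 x 15.8 z -137.3 ry -40.11
```

Emit:
arm_command(moves=[[[-1, 0, -5], [0, -1.43, 0]], [[-2.1, 0, -9.9], [0, -2.86, 0]], [[-3, 0, -14.8], [0, -4.3, 0]], [[-3.7, 0, -19.8], [0, -5.73, 0]], [[-4.3, 0, -24.8], [0, -7.16, 0]], [[-4.8, 0, -29.8], [0, -8.59, 0]], [[-5.1, 0, -34.8], [0, -10, 0]], [[-5.4, 0, -39.9], [0, -11.46, 0]], [[-5.5, 0, -45], [0, -12.9, 0]], [[-5.5, 0, -50], [0, -14.32, 0]], [[-5.3, 0, -55], [0, -15.75, 0]], [[-5.1, 0, -60], [0, -17.19, 0]], [[-5.1, 0, -60], [0, -17.19, 0]], [[-5.1, 0, -60], [0, -17.19, 0]]])

```text
time: 16.95
tcp_pos: [0.5871, 0.0958, 0.1128]
tcp_rot: [1.859, 2.224, -0.281]
wrist_force: [1.3, -2.8, -4.2]
width: 0.0177
grip_force: 40.0
```

```bash
python3 - <<'E'
from h import *
s=manip.read_state();print(s['width'],s['grip_force'],s['wrist_force'],s['tcp_pos'])
t=manip.grab_frame('top');save(t,'t11');f=manip.grab_frame('scene');save(f,'s11')
T=manip.calibration('top');S=manip.calibration('scene')
g=lambda a:np.clip(255*(a/255.)**.6,0,255).astype(np.uint8)
a=cv2.resize(g(t[135:185,140:220]),(800,500),interpolation=cv2.INTER_CUBIC)[:, :400*2]
a=cv2.resize(a,(480,300));b=cv2.resize(g(f[95:185,360:410]),(320,576),interpolation=cv2.INTER_CUBIC)
o=np.zeros((600,800,3),np.uint8);o[:300,:480]=a;o[:576,480:]=b
z=cv2.resize(g(cv2.cvtColor(cv2.imread('pics/top0.png'),cv2.COLOR_BGR2RGB)[135:185,140:220]),(480,300),interpolation=cv2.INTER_CUBIC);o[300:,:480]=z
save(o,'v11')
ex=np.array([np.cos(.1745),np.sin(.1745),0]);ey=np.array([-ex[1],ex[0],0]);ez=np.array([0,0,1.])
hub=np.array([.649,.3114,.1])
for an in(0,.3,.35,.4,.45,.5,.6,.7):
    P=hub+.13*(-ey*np.cos(an)+ez*np.sin(an)); p=proj(T,P)[0];q=proj(S,P)[0]
    print(an,((p-[140,135])*6).round(1),((q-[360,95])*6.4+[480,0]).round(1))
E
```

```text
0.017680369616896844 39.96615529060364 [ 1.3144533  -2.80781086 -4.16383533] [0.58707967 0.09581739 0.1127995 ]
0 [358.8  82.5] [576.5 459.2]
0.3 [321.4  54.1] [598.5 354. ]
0.35 [312.2  50. ] [602.7 334.8]
0.4 [302.1  46. ] [607.  315.1]
0.45 [291.2  42.3] [611.5 295.3]
0.5 [279.5  38.7] [616.  275.2]
0.6 [253.8  32.5] [625.2 234.6]
0.7 [225.1  27.3] [634.6 194.1]
```

View pics/v11.png

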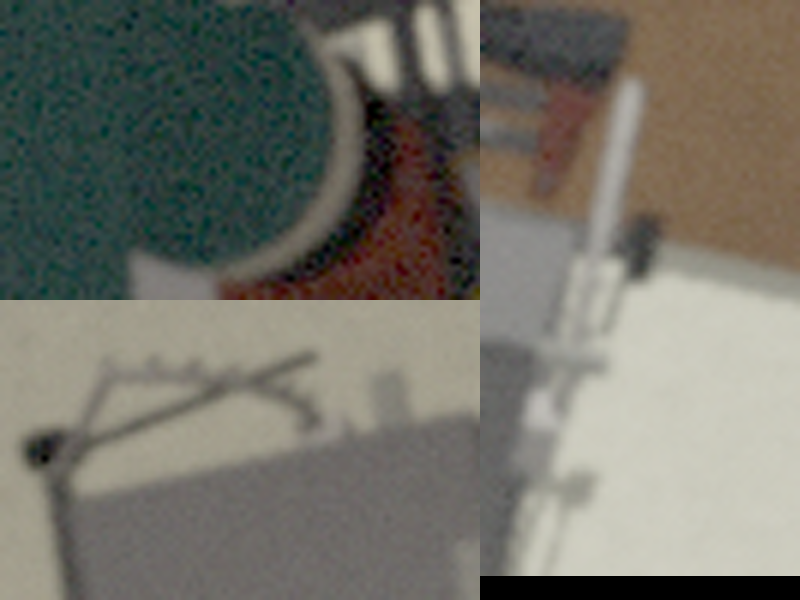

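The top view is now blocked by the arm. In the scene panel the lifted nib is at about (565,358), and the needle's thin dark edge runs from the hub at (640,250) to about (606,337). The top ray gave the needle about 0.34–0.35 rad. I'll read the tip row and the nib row from pixel profiles.

```bash
python3 - <<'E'
from h import *
for n in('scene0','s11'):
    g=cv2.imread(f'pics/{n}.png')[:,:,1].astype(int);print(n,'cols 370..388')
    for r in range(134,160): print(r,g[r,370:389].tolist())
S=manip.calibration('scene')
ex=np.array([np.cos(.1745),np.sin(.1745),0]);ey=np.array([-ex[1],ex[0],0]);ez=np.array([0,0,1.])
for an in(.3,.35,.4,.45): print(an,proj(S,np.array([.649,.3114,.1])+.13*(-ey*np.cos(an)+ez*np.sin(an))).round(1))
E
```

```text
scene0 cols 370..388
134 [94, 94, 94, 93, 90, 86, 95, 102, 108, 89, 69, 53, 40, 40, 27, 22, 34, 59, 83]
135 [90, 95, 91, 94, 105, 113, 112, 111, 111, 109, 102, 87, 65, 43, 27, 26, 36, 63, 85]
136 [92, 92, 93, 95, 112, 129, 123, 117, 121, 135, 139, 123, 88, 44, 31, 31, 54, 77, 95]
137 [93, 93, 93, 97, 117, 132, 124, 121, 129, 147, 152, 137, 97, 52, 27, 44, 72, 105, 120]
138 [92, 93, 94, 99, 118, 127, 123, 117, 128, 140, 146, 128, 92, 65, 58, 72, 105, 134, 147]
139 [91, 94, 92, 101, 119, 125, 116, 114, 120, 135, 141, 117, 101, 108, 108, 117, 135, 152, 161]
140 [90, 90, 90, 104, 124, 119, 113, 114, 126, 137, 134, 118, 125, 143, 151, 151, 158, 162, 163]
141 [93, 91, 90, 110, 127, 120, 111, 120, 138, 141, 130, 119, 137, 156, 163, 166, 165, 166, 168]
142 [93, 89, 94, 113, 128, 120, 110, 126, 151, 143, 122, 121, 145, 161, 167, 165, 166, 163, 164]
143 [92, 89, 89, 108, 121, 116, 115, 133, 146, 139, 113, 127, 152, 162, 164, 164, 164, 165, 165]
144 [93, 84, 88, 110, 117, 112, 120, 138, 147, 130, 116, 136, 156, 163, 164, 164, 163, 164, 163]
145 [88, 84, 100, 119, 115, 107, 114, 128, 135, 118, 1
[... 3317 characters left out ...]
5, 174, 176, 177, 177]
154 [88, 108, 110, 101, 99, 114, 142, 153, 157, 160, 168, 173, 171, 174, 175, 174, 175, 175, 176]
155 [108, 116, 106, 100, 112, 133, 155, 169, 170, 171, 172, 174, 172, 175, 175, 175, 175, 172, 174]
156 [130, 116, 101, 103, 124, 154, 166, 171, 173, 173, 173, 174, 175, 175, 175, 176, 174, 171, 170]
157 [140, 116, 97, 109, 133, 163, 171, 174, 174, 175, 174, 175, 176, 176, 176, 176, 174, 174, 171]
158 [147, 116, 97, 114, 143, 166, 174, 174, 175, 175, 177, 176, 179, 175, 175, 174, 175, 174, 174]
159 [147, 126, 113, 119, 151, 169, 176, 178, 177, 177, 177, 177, 179, 175, 175, 176, 175, 175, 175]
0.3 [[378.5 150.3]]
0.35 [[379.2 147.3]]
0.4 [[379.8 144.2]]
0.45 [[380.5 141.1]]
```

The nib centre is at row 151.7 for 0.30 rad. The needle's ridge ends at row 147.2, so the mark is near row 148.2, which is about 0.355 rad. Raising 0.055 rad more.

Emit:
arm_command(moves=[[[-0.5, 0, -2.2], [0, -0.6, 0]], [[-0.9, 0, -4.4], [0, -1.3, 0]], [[-1.4, 0, -6.6], [0, -1.9, 0]], [[-1.8, 0, -8.7], [0, -2.5, 0]], [[-2.3, 0, -10.9], [0, -3.15, 0]], [[-2.3, 0, -10.9], [0, -3.15, 0]], [[-2.3, 0, -10.9], [0, -3.15, 0]], [[-2.3, 0, -10.9], [0, -3.15, 0]]])

```text
time: 17.72
tcp_pos: [0.5868, 0.097, 0.1242]
tcp_rot: [1.83, 2.187, -0.328]
wrist_force: [2.0, -0.9, -4.9]
width: 0.0179
grip_force: 40.0
```

```bash
python3 - <<'E'
from h import *
s=manip.read_state();print(s['width'],s['wrist_force'],s['tcp_pos'],np.degrees(np.arccos(-R.from_rotvec(s['tcp_rot']).as_matrix()[2,2])))
f=np.mean([manip.grab_frame('scene') for _ in range(4)],0);np.save('s12',f);g=f[:,:,1].round().astype(int)
for r in range(138,157): print(r,g[r,366:384].tolist())
a=cv2.imread('pics/s8.png')[:,:,1].astype(int);print('bushing moved?',np.abs(g-a)[205:222,292:312].mean())
c=manip.calibration('wrist');w=manip.grab_frame('wrist');save(w,'w12')
ex=np.array([np.cos(.1745),np.sin(.1745),0]);ey=np.array([-ex[1],ex[0],0]);ez=np.array([0,0,1.])
for an in(.3,.35,.4): print(an,proj(c,np.array([.649,.3114,.1])+.13*(-ey*np.cos(an)+ez*np.sin(an))).round())
E
```

```text
0.017913873168010203 [ 1.95005233 -0.86347253 -4.94162853] [0.58676426 0.0969937  0.12419388] 20.33950856952638
138 [92, 95, 94, 94, 94, 89, 82, 95, 123, 136, 130, 126, 134, 150, 154, 136, 98, 71]
139 [94, 93, 93, 94, 92, 86, 79, 100, 127, 132, 123, 120, 127, 142, 148, 126, 108, 114]
140 [92, 93, 92, 94, 90, 82, 80, 106, 132, 130, 120, 123, 136, 148, 143, 126, 131, 151]
141 [93, 94, 92, 93, 88, 78, 83, 114, 136, 130, 118, 128, 148, 154, 139, 126, 147, 167]
142 [95, 92, 92, 88, 86, 78, 88, 116, 136, 127, 120, 136, 155, 153, 129, 127, 152, 170]
143 [81, 81, 82, 86, 85, 82, 90, 114, 129, 122, 124, 140, 156, 145, 123, 136, 160, 172]
144 [63, 64, 71, 79, 86, 93, 103, 115, 123, 120, 126, 143, 153, 138, 124, 144, 165, 172]
145 [52, 54, 59, 70, 84, 99, 110, 115, 118, 118, 125, 138, 142, 126, 125, 150, 167, 172]
146 [52, 49, 54, 63, 79, 92, 104, 106, 109, 112, 118, 125, 125, 122, 127, 152, 167, 172]
147 [53, 53, 55, 62, 73, 83, 93, 96, 95, 99, 105, 110, 108, 114, 128, 151, 168, 172]
148 [55, 56, 56, 62, 68, 83, 98, 100, 95, 97, 103, 104, 104, 106, 126, 153, 169, 173]
149 [57, 56, 56, 62, 70, 90, 110, 112, 104, 110, 122, 126, 123, 124, 137, 160, 172, 177]
150 [55, 57, 56, 63, 75, 96, 118, 115, 110, 122, 146, 154, 153, 152, 157, 169, 176, 176]
151 [54, 52, 57, 64, 73, 97, 119, 114, 107, 126, 154, 167, 169, 170, 171, 174, 176, 176]
152 [54, 56, 60, 67, 76, 100, 119, 113, 106, 122, 148, 168, 174, 174, 175, 175, 175, 174]
153 [57, 58, 64, 74, 78, 104, 119, 109, 101, 113, 143, 167, 174, 174, 174, 174, 173, 174]
154 [57, 63, 72, 81, 91, 109, 110, 102, 100, 117, 148, 169, 175, 174, 174, 173, 174, 173]
155 [58, 77, 97, 104, 108, 114, 108, 101, 111, 134, 156, 170, 174, 175, 174, 172, 174, 174]
156 [63, 92, 122, 134, 130, 115, 101, 102, 126, 154, 166, 172, 173, 174, 174, 174, 175, 176]
bushing moved? 10.305882352941177
0.3 [[492. 128.]]
0.35 [[500. 129.]]
0.4 [[510. 129.]]
```

```bash
python3 - <<'E'
from h import *
g=cv2.imread('pics/w12.png')[:,:,1].astype(int)
for r in list(range(60,120,12))+list(range(118,150,2)): print(r,g[r,468:532:2].tolist())
c=manip.calibration('wrist')
ex=np.array([np.cos(.1745),np.sin(.1745),0]);ey=np.array([-ex[1],ex[0],0]);ez=np.array([0,0,1.])
for an in(.3,.35,.4,.45):
  print(an,[proj(c,np.array([.649,.3114,.1])+r*(-ey*np.cos(an)+ez*np.sin(an))).round()[0].tolist() for r in(.13,.11,.09)])
f=np.load('s12.npy')[:,:,1].astype(int)
for r in(211,215,221): print(r,f[r,285:325].tolist())
E
```

```text
60 [234, 236, 236, 235, 236, 237, 236, 234, 232, 234, 237, 238, 238, 238, 238, 239, 236, 228, 64, 58, 71, 89, 98, 98, 98, 98, 96, 99, 104, 108, 114, 117]
72 [106, 105, 106, 105, 103, 102, 102, 101, 101, 100, 100, 99, 98, 98, 99, 101, 103, 105, 108, 111, 114, 115, 117, 120, 123, 126, 136, 178, 214, 225, 152, 135]
84 [101, 159, 172, 144, 139, 139, 150, 172, 90, 99, 99, 208, 229, 226, 226, 225, 146, 55, 55, 54, 58, 88, 91, 94, 192, 228, 213, 137, 135, 136, 136, 136]
96 [236, 236, 236, 235, 234, 234, 237, 238, 237, 237, 236, 234, 231, 233, 234, 206, 59, 55, 55, 56, 89, 91, 92, 110, 137, 139, 139, 137, 136, 122, 66, 60]
108 [234, 236, 238, 239, 237, 236, 234, 234, 233, 234, 235, 233, 232, 233, 225, 65, 55, 54, 56, 84, 93, 92, 101, 135, 137, 136, 75, 62, 67, 62, 62, 60]
118 [233, 235, 235, 234, 233, 231, 229, 229, 231, 230, 226, 226, 230, 233, 102, 56, 56, 55, 72, 92, 92, 104, 213, 89, 63, 68, 64, 61, 61, 61, 60, 60]
120 [234, 233, 232, 231, 231, 233, 233, 232, 232, 231, 229, 228, 230, 230, 89, 56, 57, 54, 77, 92, 92, 114, 152, 66, 67, 64, 63, 62, 62, 61, 61, 59]
122 [234, 234, 231, 231, 2
[... 2205 characters left out ...]
0, 80.0], [516.0, 29.0]]
0.4 [[510.0, 129.0], [517.0, 79.0], [523.0, 26.0]]
0.45 [[520.0, 129.0], [526.0, 77.0], [531.0, 22.0]]
211 [170, 168, 165, 158, 150, 147, 143, 134, 125, 111, 93, 73, 69, 70, 71, 73, 74, 74, 74, 75, 74, 74, 74, 73, 75, 92, 109, 118, 113, 106, 105, 104, 105, 105, 103, 105, 105, 106, 104, 105]
215 [176, 177, 176, 176, 175, 173, 160, 136, 109, 88, 77, 73, 71, 71, 72, 73, 73, 74, 75, 74, 72, 72, 72, 80, 94, 113, 123, 125, 117, 109, 108, 106, 106, 106, 103, 105, 105, 104, 104, 102]
221 [175, 176, 177, 177, 178, 177, 177, 175, 169, 155, 137, 119, 102, 90, 81, 80, 79, 82, 86, 86, 87, 90, 98, 103, 113, 124, 125, 123, 123, 134, 153, 167, 171, 170, 167, 162, 155, 148, 141, 132]
```

The wrist view shows the needle tip ending at row 125, columns 495–511. The nib starts directly beyond it at row 130, ending at column 512. Comparing the scene edges puts the nib about 1.3 mm low, so I'll make a small correction of +0.01 rad.

Emit:
arm_command(moves=[[[-0.2, 0, -1], [0, -0.3, 0]], [[-0.45, 0, -2], [0, -0.57, 0]], [[-0.45, 0, -2], [0, -0.57, 0]], [[-0.45, 0, -2], [0, -0.57, 0]], [[-0.45, 0, -2], [0, -0.57, 0]]])

```text
time: 18.38
tcp_pos: [0.5867, 0.0972, 0.1262]
tcp_rot: [1.824, 2.18, -0.337]
wrist_force: [1.7, -0.0, -4.8]
width: 0.0178
grip_force: 40.0
```

```bash
python3 - <<'E'
from h import *
s=manip.read_state();print(s['time'],s['width'],s['grip_force'],s['wrist_force'],s['tcp_pos'])
f=np.mean([manip.grab_frame('scene') for _ in range(4)],0)[:,:,1].astype(int)
for r in range(143,152): print(r,f[r,374:384].tolist())
print(f[215,285:320].tolist())
w=manip.grab_frame('wrist')[:,:,1].astype(int)
for r in(118,124,132,140): print(r,w[r,488:524].tolist())
E
```

```text
18.3833 0.01781333159419944 39.97144818305969 [ 1.71698757 -0.01745206 -4.83146868] [0.58672013 0.09724724 0.12622648]
143 [129, 124, 124, 139, 155, 144, 121, 134, 160, 172]
144 [124, 120, 123, 138, 148, 137, 122, 143, 165, 172]
145 [115, 117, 121, 129, 132, 123, 123, 145, 164, 171]
146 [103, 103, 108, 111, 112, 113, 122, 145, 165, 172]
147 [98, 99, 102, 103, 102, 105, 121, 146, 166, 172]
148 [103, 104, 114, 117, 117, 116, 131, 155, 169, 173]
149 [110, 121, 138, 146, 144, 143, 150, 166, 174, 175]
150 [109, 125, 152, 163, 166, 164, 168, 172, 176, 177]
151 [107, 127, 155, 169, 173, 173, 174, 176, 175, 175]
[177, 176, 176, 176, 176, 173, 161, 135, 107, 90, 76, 72, 73, 71, 73, 73, 73, 75, 75, 73, 73, 74, 74, 80, 94, 112, 122, 124, 117, 108, 106, 106, 106, 105, 104]
118 [228, 228, 229, 229, 231, 226, 131, 66, 56, 55, 54, 55, 55, 57, 69, 90, 92, 92, 92, 92, 105, 179, 224, 183, 97, 65, 63, 68, 69, 66, 63, 62, 61, 63, 62, 62]
124 [231, 233, 234, 236, 229, 146, 73, 56, 56, 55, 56, 54, 55, 65, 89, 93, 92, 92, 92, 92, 84, 70, 65, 68, 74, 70, 65, 65, 62, 62, 61, 62, 61, 62, 61, 61]
132 [177, 177, 178, 179, 181, 181, 180, 179, 179, 179, 179, 179, 179, 180, 180, 180, 182, 182, 182, 181, 182, 181, 181, 178, 155, 103, 67, 63, 63, 61, 62, 62, 62, 61, 59, 61]
140 [178, 178, 179, 178, 179, 178, 178, 178, 178, 177, 178, 178, 178, 178, 177, 179, 178, 177, 177, 177, 177, 176, 175, 150, 88, 65, 62, 63, 61, 62, 62, 60, 61, 61, 59, 61]
```

Two cues differ by about 0.02 rad. The shut-lid top picture gives an independent relative check of needle and nib, so I'll read it precisely.

```bash
python3 - <<'E'
from h import *
g=cv2.imread('pics/top0.png')[:,:,1].astype(int)
print('nib cols 198..212');[print(r,g[r,198:213].tolist()) for r in range(142,158)]
print('needle cols 180..198');[print(r,g[r,180:199].tolist()) for r in range(140,153)]
T=manip.calibration('top')
ex=np.array([np.cos(.1745),np.sin(.1745),0]);ey=np.array([-ex[1],ex[0],0])
for p in [(204.5,146.5),(204.5,147.5)]:
    P=onz(T,[p],.1025)[0];print('nib',p,P@ex,P@ey)
for p in [(192.5,143.5),(192,144)]:
  o,d=ray(T,[p]);d=d[0]
  for e in(.684,.687,.690,.693):
    P=o+d*((e-o@ex)/(d@ex));print(p,e,'u',round(.1934-P@ey,4),'z',round(P[2],4),'th',round(np.arctan2(P[2]-.1,.1934-P@ey),3))
E
```

```text
nib cols 198..212
142 [118, 114, 115, 117, 114, 113, 115, 116, 113, 118, 115, 118, 116, 118, 116]
143 [116, 116, 117, 115, 117, 114, 112, 110, 112, 115, 116, 115, 117, 119, 117]
144 [116, 117, 118, 115, 116, 112, 115, 113, 113, 115, 117, 117, 117, 120, 118]
145 [117, 120, 115, 114, 115, 112, 108, 109, 110, 109, 117, 117, 119, 120, 116]
146 [116, 115, 113, 111, 113, 104, 104, 101, 99, 109, 114, 117, 119, 120, 115]
147 [117, 118, 113, 105, 100, 93, 90, 84, 90, 102, 112, 120, 118, 117, 117]
148 [116, 118, 111, 103, 92, 86, 83, 82, 84, 95, 107, 115, 118, 119, 117]
149 [115, 112, 109, 100, 90, 83, 85, 86, 83, 92, 102, 115, 118, 116, 119]
150 [118, 116, 113, 101, 92, 85, 82, 83, 82, 88, 105, 116, 117, 120, 117]
151 [116, 116, 115, 105, 91, 86, 81, 82, 79, 88, 105, 115, 118, 117, 119]
152 [114, 118, 113, 104, 95, 84, 84, 83, 77, 85, 99, 114, 115, 117, 112]
153 [112, 116, 115, 110, 94, 88, 80, 79, 80, 80, 93, 105, 111, 109, 105]
154 [106, 113, 116, 109, 94, 86, 81, 82, 78, 77, 84, 94, 98, 93, 85]
155 [90, 106, 109, 110, 98, 80, 76, 76, 72, 73, 72, 78, 78, 74, 68]
156 [76, 88, 99, 94, 85, 69,
[... 1111 characters left out ...]
 91, 98, 109, 112, 119, 116, 116, 118]
151 [111, 106, 101, 91, 86, 78, 70, 61, 63, 67, 71, 74, 91, 105, 117, 115, 114, 112, 116]
152 [119, 115, 116, 111, 106, 103, 92, 81, 71, 60, 57, 65, 85, 101, 114, 115, 113, 114, 114]
nib (204.5, 146.5) 0.6954872055943923 0.05156463720951092
nib (204.5, 147.5) 0.6930169385260024 0.05195750500424847
(192.5, 143.5) 0.684 u 0.1267 z 0.1666 th 0.484
(192.5, 143.5) 0.687 u 0.1253 z 0.1589 th 0.439
(192.5, 143.5) 0.69 u 0.1238 z 0.1512 th 0.392
(192.5, 143.5) 0.693 u 0.1223 z 0.1435 th 0.342
(192, 144) 0.684 u 0.125 z 0.1642 th 0.475
(192, 144) 0.687 u 0.1235 z 0.1565 th 0.429
(192, 144) 0.69 u 0.122 z 0.1488 th 0.38
(192, 144) 0.693 u 0.1205 z 0.1411 th 0.328
```

The combined estimate is about 0.355 rad: top 0.35, wrist 0.345, scene 0.365, with 0.35 the lower limit. I'll go back 0.009 rad and hand in from there.

Emit:
arm_command(moves=[[[0.2, 0, 0.9], [0, 0.25, 0]], [[0.4, 0, 1.8], [0, 0.5, 0]], [[0.4, 0, 1.8], [0, 0.5, 0]], [[0.4, 0, 1.8], [0, 0.5, 0]], [[0.4, 0, 1.8], [0, 0.5, 0]], [[0.4, 0, 1.8], [0, 0.5, 0]]])

```text
time: 19.13
tcp_pos: [0.5867, 0.097, 0.1244]
tcp_rot: [1.829, 2.186, -0.329]
wrist_force: [0.9, 1.6, -4.7]
width: 0.0179
grip_force: 40.0
```

```bash
python3 - <<'E'
from h import *
s=manip.read_state();print(s['time'],s['width'],s['grip_force'],s['wrist_force'],s['tcp_pos'])
print(manip.job_done())
E
```

```text
19.1333 0.01789391704950571 39.97375309467316 [ 0.85951325  1.57612127 -4.65010234] [0.58673272 0.09695541 0.12439697]
the job is handed in; nothing more can be done
None
```

I handed the job in at 19.1 s: the bushing stands flange down on the post, about 2 mm off centre, and the gripper still holds the lid at about 0.356 rad, against a needle angle I measured as 0.345–0.365 rad.

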